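# Close the topping dispenser and hold its gate at the index

### The job

The wiped-out topping dispenser is going back into service and the cook wants to gauge its chute from below: with the gate still home, gently swing its raised hopper lid down until it is fully shut, then take the pull bar in front and draw the spring gate out until the bar is level with the tip of the index pointer on the rail beside it. Finish while still holding the bar there with the fingers against the spring; never let the gate snap back. Leave the pointer as it is set and the other things on the table where they are.

Things in the scene. Friction and masses are not known exactly. Their poses are not given: they have to be found in the camera images.
- dispenser: Fixed stainless topping dispenser. Origin on the table under the hopper's middle; x to its back, y to the left, z up; its front (-x) faces the robot, yaw up to 0.45 rad. Hopper x +-70, y +-90 mm, rim at z = 205 mm; housing below it z 85-115 mm. A scale rail 4 mm thick runs forward from it at y = 85 mm, out to x = -230 mm, top at z = 100 mm.
- lid (a joint): Angle of the hopper lid, rad: 0 = shut flat on the rim, grows as its front edge swings up and back; starts at 0.5 to 0.85. Steel plate 4 mm thick, 158 mm from hinge to front edge, 190 mm wide, front edge folded 12 mm down. A friction hinge keeps it wherever it is left (it does not fall shut); about 1 to 2 N on the front edge moves it down.
- lid_hinge (a point): Point on the lid's hinge line, middle of its width: at the hopper's back rim, x = 72 mm, y = 0, z = 206 mm in the dispenser's frame. The hinge line runs along the dispenser's y. Axes turn with the lid: -x runs to its front edge, z out of its outer face, which lies 4 mm above this point when shut.
- lid_edge (a point): Middle of the lid's front edge, on its outer (top) face, 158 mm from the hinge line. Axes as those of the lid.
- gate (a joint): How far the shutter gate is pulled out, m: 0 = home (shut), at most 0.070. A spring draws it home: about 4.5 N at 0 and 1.5 N more for each 10 mm. It slides along the dispenser's x, out towards -x.
- pull_bar (a point): Pull bar of the gate: black round bar, 15 mm thick, 110 mm long along the dispenser's y, on two 10 mm rods at y = +-42 mm that run back into the housing (72 mm clear between them). This point: middle of the bar, z = 100 mm; with the gate home at x = -165, y = 0 mm in the dispenser's frame, 79 mm before the shut lid's front edge. Can be pinched or hooked from above. Axes as the dispenser's.
- index_tip (a point): Tip of the index pointer: a small steel clamp (16 x 14 x 24 mm, thumbscrew outside) on the scale rail, its finger pointing at the pull bar's left end; tip at y = 62, z = 100 mm in the dispenser's frame, set 24 to 50 mm in front of the home bar. Level = the bar's middle line at the same x (dispenser's frame) as the tip. It is no stop: the bar passes it. Axes as the dispenser's.
- catch_pan: Low open steel pan, 115 x 150 mm, 30 mm high, on the table under the chute, between the cheek plates. Origin at the centre of its underside. Bystander.
- scoop: Aluminium scoop, 85 x 55 mm, 35 mm high, with a 90 mm round handle, lying on the table to the robot's right. Bystander.
- shaker: Steel dredger, 72 mm across, 118 mm tall, standing right of the pull bar (the dispenser's -y side). Bystander.
- brush: Wooden cleaning brush, 180 mm long, lying on the table to the robot's left. Bystander.
- deli_tub: Clear plastic tub, 90 mm across, 70 mm tall, standing left of the scale rail (the dispenser's +y side). Bystander.
- squeeze_bottle: White squeeze bottle, 64 mm across, 187 mm tall, standing to the robot's right. Bystander.

How it is judged:
On the way, in this order (a step that is already met when the one before it is completed fails the run):
1. the hopper lid is fully shut while the gate is still home (value of joint lid below 0.04 rad and value of joint gate below 0.006 m), for 0.2 s.
2. the gate is pulled out with the fingers until the pull bar is level with the index tip (x of pull_bar in the frame of index_tip between -0.005 and 0.005 m and contact force between the fingers and gate above 5 N and value of joint lid below 0.04 rad), for 0.5 s.
At the end, for the whole second after the job is handed in: The lid is shut (within 0.04 rad), the pull bar's middle line is within 5 mm of the index tip along the pull, still, and the fingers bear on the pull bar with more than 5 N, holding it against the spring (all of step 2 and velocity of joint gate between -0.02 and 0.02 m/s); the arm keeps its last pose, push and grip.
It fails at once if the lid is slammed (faster than 2 rad/s downwards) (velocity of joint lid below -2 rad/s).
It fails at once if the gate snaps back (faster than 0.4 m/s) (velocity of joint gate below -0.4 m/s).
It fails at once if the index pointer is shifted by more than 4 mm (distance of index_tip from where it was at the start of the episode above 0.004 m).
It fails at once if a bystander on the table is moved by more than 30 mm (distance of any of catch_pan, scoop, shaker, brush, deli_tub, squeeze_bottle from where it was at the start of the episode above 0.03 m).
It also fails if it takes over 48 s, if anything falls off the work surface, if the arm or the gripper's body presses on something with over 40 N, if the wrist force passes 120 N, or if a joint passes its speed limit or range.

### The arm

A 7-joint arm with a two-finger parallel gripper is mounted at the origin on the work surface. World frame = base frame: x ahead of the robot, y to its left, z up, the work surface at z = 0. Lengths are in m, angles in rad, forces in N, time in s.
With the tool pointing down it reaches from about 0.35 to 0.9 m from the base axis. Payload 19.9 kg.
Tool frame: the origin (TCP) lies midway between the tips of the shut fingers; the grasp point (between the pads) lies 19 mm behind it; z points along the fingers, y is the line along which they close (so a half turn about z gives the same grasp; the last joint's range is limited). The gripper opens to 94 mm and grips with 3 to 60 N. Pads are 16 mm wide; open, the fingers measure 119 mm over their backs; the gripper's body (75 mm by 177 mm) begins 78 mm behind the grasp point.
Start: joints at [-1.165, 0.417, -0.01, 1.614, 0.005, 1.111, -0.053], TCP at [0.27, 0.564, 0.205] pointing down, gripper open.
Joint ranges: [-2.81, 2.81], [-0.39, 2.02], [-1.27, 1.25], [0.06, 2.57], [-1.19, 4.33], [0.19, 2], [-2.82, 2.82]. Speed limits (rad/s): [1.89, 1.89, 2.39, 2.39, 3.01, 3.01, 3.01].

### API

Orientations are given as a unit quaternion [w, x, y, z].
In Python, from plant import r, capture, camera_model, job gives the robot as it stands.
- The arm moves only by the shell command python3 -m handwheel 'ROWS'. ROWS is JSON, a list of rows, each a list of 7 numbers: the opening, from 0 (shut) to 1 (fully open), then the shift along the tool's x, y, z in mm, then the turn, a rotation vector about the tool's x, y, z in degrees. In form: [[hand, dx, dy, dz, ax, ay, az], ...]. A call has 1 to 20 rows; each row is the pose to reach, as a shift and turn from the pose commanded when the call began, along the tool's axes at that moment; what a row does not reach only later rows make up. A row lasts 1/10 s, in which the tool goes at most 50 mm and 8.59 degrees, less where a joint would pass 70% of its speed; a pose out of reach is approached as far as the arm can. A call with a gripper value outside its range is refused whole. The fingers move at their own pace and stop on an object; the grip force is fixed at half the most. Time passes only in rows, so rows that repeat a pose let the fingers close. It gives the time, the measured TCP pose, the force, the opening and the grip force at its end, in the units of the state.
- r.read_state(): the state, without advancing time (a new reading comes with each control period).
- capture(name): name is "scene" or "side" or "wrist"; returns the picture (384x512x3 uint8, red, green, blue); there is no depth.
- camera_model(name): a dict with "fov_y" (degrees; the focal length in pixels is half the picture's height over the tangent of half this angle, whatever the lens; pixels are square), "cx", "cy" (the principal point, pixels), "R" (3x3) and "t" (3): a world point X has camera coordinates R X + t. Camera axes: x right, y down, z forward; pixel columns grow to the right and rows downward; lengths in m; the calibration is good to about 2 mm. A picture is of the moment at which its call begins: read the wrist's pose just before it. camera_model takes no time and is no camera call; for the wrist camera it gives the pose at the moment of the call.
- job.close_job(): hands the job in; it is judged then, once.
The state is a dict: "time": time; "joint_positions": joint angles; "qvel": joint speeds; "effort": joint torques, N m; "ee_pos": TCP position; "tcp_rot": TCP orientation; "wrist_force": force on the tool from outside, world axes, zero at the start; "ft_torque": the same for the moment, N m; "gripper_width": opening from 0.0 (shut) to 1.0 (fully open); "gripper_force": force on a finger pad.
Only numpy, scipy, OpenCV 4.12 (cv2) and the standard library are available. Lean on these libraries where they do the work, as an engineer would, in place of code of your own. Each camera call takes 0.05 s, during which the arm holds its last target. There are 200 camera calls.

## Working session

There is one attempt and no reset: what is moved stays moved. The work goes in short steps, Python scripts to look and compute and a shell command to move; the robot and the scene stay as the last step left them, time stands still between calls to the robot, and variables do not carry over. Pictures are saved under pics/ and viewed, at most 10 in all, crops included, and the job is handed in when it is done.

```bash
ls; mkdir -p pics
python3 - <<'E'
from plant import r,capture,camera_model
import cv2
for n in("scene","side"):
    im=capture(n); cv2.imwrite(f"pics/{n}0.png",im[:,:,::-1]); m=camera_model(n); print(n,m)
    cv2.imwrite(f"pics/{n}0b.png",cv2.resize(im[:,:,::-1],(800,600),interpolation=cv2.INTER_CUBIC))
print(r.read_state())
E
```

```text
pics
scene {'fov_y': 49.108432491965175, 'cx': 257.7319567234075, 'cy': 190.8928050389054, 'R': array([[ 0.36494059,  0.93102634, -0.00288568],
       [ 0.83429485, -0.32839667, -0.44284052],
       [-0.41324383,  0.15920298, -0.89659576]]), 't': array([-0.17109294, -0.39416373,  1.39201686])}
side {'fov_y': 47.38194621397772, 'cx': 260.4163755166424, 'cy': 188.6401234934103, 'R': array([[ 0.9306355 , -0.3658095 , -0.01004856],
       [-0.28205037, -0.69951204, -0.65660529],
       [ 0.23316337,  0.61389439, -0.75416744]]), 't': array([-0.50638467,  0.23051133,  1.40137676])}
{'time': 0.1, 'joint_positions': array([-1.16552221,  0.41793462, -0.01032886,  1.61410177,  0.00468679,
        1.11070451, -0.05306223]), 'qvel': array([ 0.00049091, -0.00509314,  0.00038718, -0.00214509, -0.000637  ,
       -0.0004727 , -0.00157254]), 'effort': array([ 1.75081073e-03, -8.52584624e+01,  6.40357509e-01, -4.26686597e+01,
       -4.88527701e-02,  1.64387631e-02,  4.64992354e-05]), 'ee_pos': array([0.26988214, 0.56335051, 0.20488016]), 'tcp_rot': array([-9.28522582e-05,  2.21551558e-01,  9.75148497e-01, -5.54326620e-04]), 'wrist_force': array([-0.11057952, -0.28704691,  0.314382  ]), 'ft_torque': array([0.01443204, 0.00905203, 0.01330649]), 'gripper_force': 0.0, 'gripper_width': 0.9993919320918905}
```

View pics/scene0b.png

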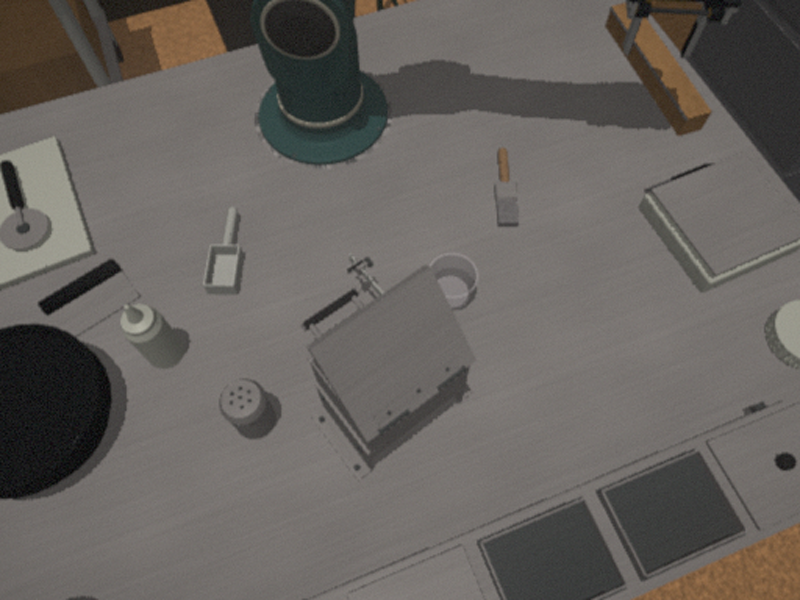

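View pics/side0b.png

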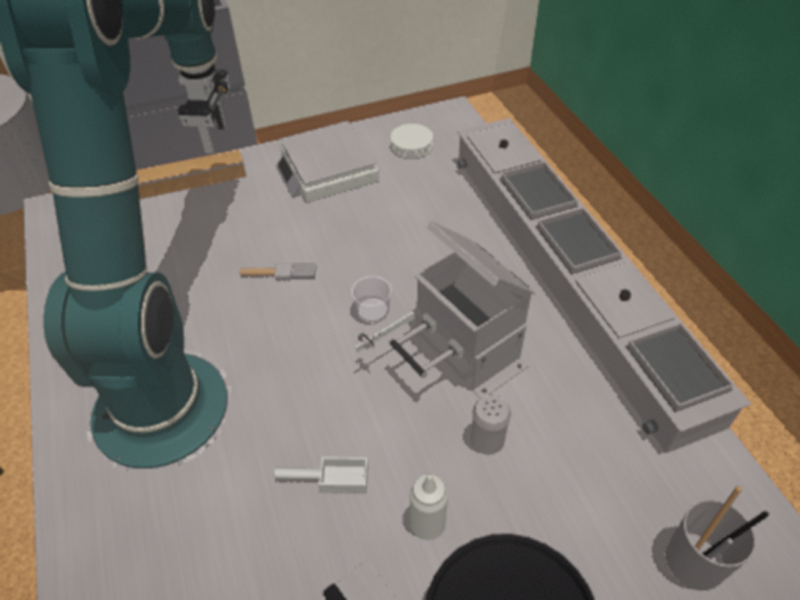

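The scene view shows the dispenser with its lid up at about (390,350) and its bar at (330,310). In the side view the bar is at (407,357) and the pointer at (367,342). I'll enlarge both.

Run:
```python
import cv2
for n,x,y in(("scene",185,155),("side",220,138)):
    im=cv2.imread(f"pics/{n}0.png")[y:y+120,x:x+160]
    cv2.imwrite(f"pics/{n}0c.png",cv2.convertScaleAbs(cv2.resize(im,(800,600),interpolation=cv2.INTER_CUBIC),alpha=1.5))
```

```text
(no output)
```

View pics/scene0c.png

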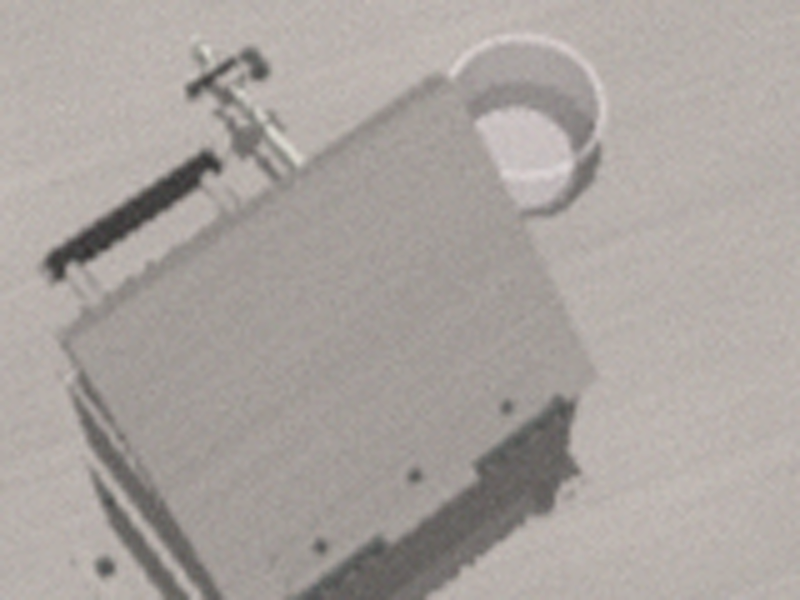

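View pics/side0c.png

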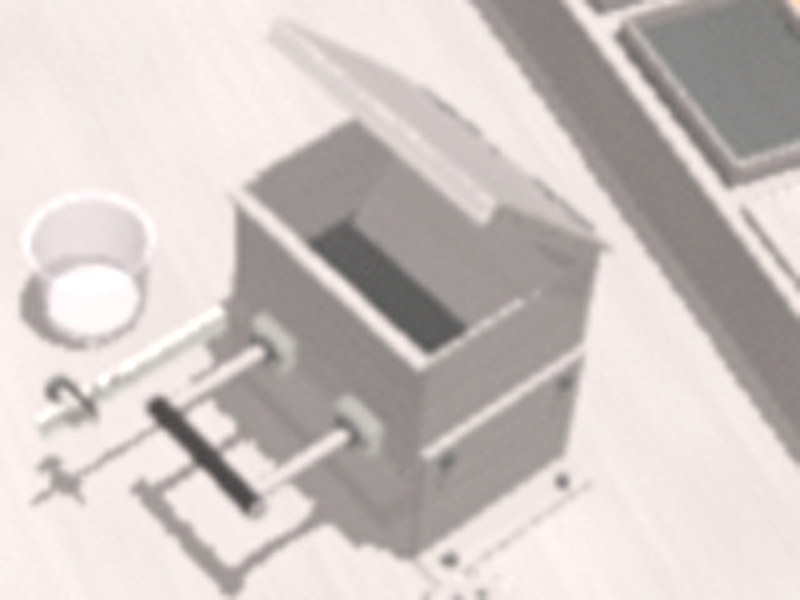

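Scene crop: bar ends (52,264) and (210,158), lid front corners (443,75) and (65,338), finger tip about (190,92). Side crop: bar ends (155,405) and (252,505), rim front corners (238,190) and (422,365), finger tip about (95,412).

```bash
cat > h.py <<'E'
import numpy as np
from scipy.optimize import least_squares
def proj(m,X):
    f=192/np.tan(np.radians(m["fov_y"]/2)); c=m["R"]@X+m["t"]
    return np.array([m["cx"]+f*c[0]/c[2],m["cy"]+f*c[1]/c[2]])
def D(p,X): # dispenser -> world
    c,s=np.cos(p[2]),np.sin(p[2]); return np.array([p[0]+c*X[0]-s*X[1],p[1]+s*X[0]+c*X[1],X[2]])
def lid(a,d,y,h=.004):
    return np.array([.072-d*np.cos(a)-h*np.sin(a)*-1*-1*-1 if 0 else .072-d*np.cos(a)+h*np.sin(a),y,.206+d*np.sin(a)+h*np.cos(a)])
E
python3 - <<'E'
from h import *
from plant import r,camera_model
M={n:camera_model(n) for n in("scene","side")}; O={"scene":(185,155),"side":(220,138)}
B=lambda y:(lambda p:[-.165,y,.1]); L=lambda y,d=.158:(lambda p:lid(p[3],d,y)); 
obs=[("scene",210,158,B(.055)),("scene",52,264,B(-.055)),("scene",443,75,L(.095)),("scene",65,338,L(-.095)),
("side",155,405,B(.055)),("side",252,505,B(-.055)),("side",238,190,lambda p:[-.07,.09,.205]),("side",422,365,lambda p:[-.07,-.09,.205]),
("side",275,20,L(.095)),("side",493,210,L(-.095)),
("scene",190,92,lambda p:[-.165-p[4],.062,.1]),("side",95,412,lambda p:[-.165-p[4],.062,.1]),("side",40,420,lambda p:[-.23,.085,.1])]
def res(p):
    return np.concatenate([proj(M[n],D(p,np.array(g(p))))-((np.array([u,v])+.5)/5-.5+O[n]) for n,u,v,g in obs])
s=least_squares(res,[.75,.0,-.2,.7,.035],loss="soft_l1"); p=s.x
print(p); print(res(p).reshape(-1,2).round(1))
print("bar",D(p,[-.165,0,.1]),"edge",D(p,lid(p[3],.158,0)))
np.save("p.npy",p)
E
```

```text
[ 0.64847505 -0.09171975  0.27629773  0.78957044  0.03703574]
[[ 1.8 -1. ]
 [-2.   1.2]
 [ 0.6  0.4]
 [-1.4  0.1]
 [-1.2 -1.7]
 [ 0.9  1.2]
 [-0.9 -1.1]
 [ 0.4 -0.1]
 [-0.3 -0. ]
 [-0.4 -0.4]
 [-0.2  0.8]
 [-0.   1.3]
 [-0.5 -0.6]]
bar [ 0.48973317 -0.13673104  0.1       ] edge [ 0.61344067 -0.10165376  0.32100464]
```

```bash
cat >> h.py <<'E'
from scipy.spatial.transform import Rotation as Ro
def tool(st,X,yaw):
    "shift mm, rotvec deg in tool frame to reach world X with tool x at world angle yaw, pointing down"
    q=np.array(st["tcp_rot"]); R=Ro.from_quat(q[[1,2,3,0]])
    G=Ro.from_matrix(np.array([[np.cos(yaw),np.sin(yaw),0],[np.sin(yaw),-np.cos(yaw),0],[0,0,-1]]).T.T)
    return (R.inv().apply(np.array(X)-st["ee_pos"])*1000).round(1),np.degrees((R.inv()*G).as_rotvec()).round(1)
def goto(x,y,z):
    from plant import r
    p=np.load("p.npy"); st=r.read_state(); print(tool(st,D(p,[x,y,z]),p[2]),D(p,[x,y,z]).round(3),st["wrist_force"].round(1))
E
python3 -c "
from h import *
goto(-.03,0,.42)"
```

```text
(array([-602. , -447.3, -214.6]), array([-0.000e+00,  1.000e-01,  1.386e+02])) [ 0.62 -0.1   0.42] [-0.1 -0.3  0.3]
```

```bash
python3 -m handwheel '[[0,0,0,-50,0,0,8],[0,0,0,-100,0,0,16],[0,0,0,-150,0,0,24],[0,-40,-30,-215,0,0,32],[0,-80,-60,-215,0,0,40],[0,-120,-90,-215,0,0,48],[0,-160,-120,-215,0,0,56],[0,-200,-150,-215,0,0,64],[0,-240,-179,-215,0,0,72],[0,-280,-209,-215,0,0,80],[0,-320,-239,-215,0,0,88],[0,-360,-268,-215,0,0,96],[0,-400,-298,-215,0,0,104],[0,-440,-328,-215,0,0,112],[0,-480,-357,-215,0,0,120],[0,-520,-387,-215,0,0,128],[0,-560,-417,-215,0,0,136],[0,-602,-447,-215,0,0,138.6],[0,-602,-447,-215,0,0,138.6],[0,-602,-447,-215,0,0,138.6]]'
python3 - <<'E'
from h import *
goto(-.03,0,.42)
from plant import r,capture,camera_model
import cv2
im=capture("wrist"); m=camera_model("wrist"); p=np.load("p.npy")
print(m["R"].round(2),(-m["R"].T@m["t"]).round(3))
for X in([-.165,.055,.1],[-.165,-.055,.1],[-.165-p[4],.062,.1],lid(p[3],.158,.095),lid(p[3],.158,-.095)): print(proj(m,D(p,np.array(X))).round(0))
cv2.imwrite("pics/w1.png",cv2.resize(im[:,:,::-1],(800,600)))
E
```

```text
time: 2.1
ee_pos: [0.6201, -0.1031, 0.4193]
tcp_rot: [0.001, 0.991, 0.135, -0.001]
wrist_force: [-0.2, 0.4, -0.4]
gripper_width: 0.004
gripper_force: 0.0
(array([ 0.4, -3.2, -0.7]), array([ 0.1,  0.1, -0.3])) [ 0.62 -0.1   0.42] [-0.2  0.4 -0.4]
[[ 0.27 -0.96 -0.  ]
 [-0.93 -0.26  0.25]
 [-0.24 -0.07 -0.97]] [ 0.689 -0.08   0.599]
[229. 235.]
[286. 235.]
[225. 253.]
[165. 202.]
[350. 202.]
```

View pics/w1.png

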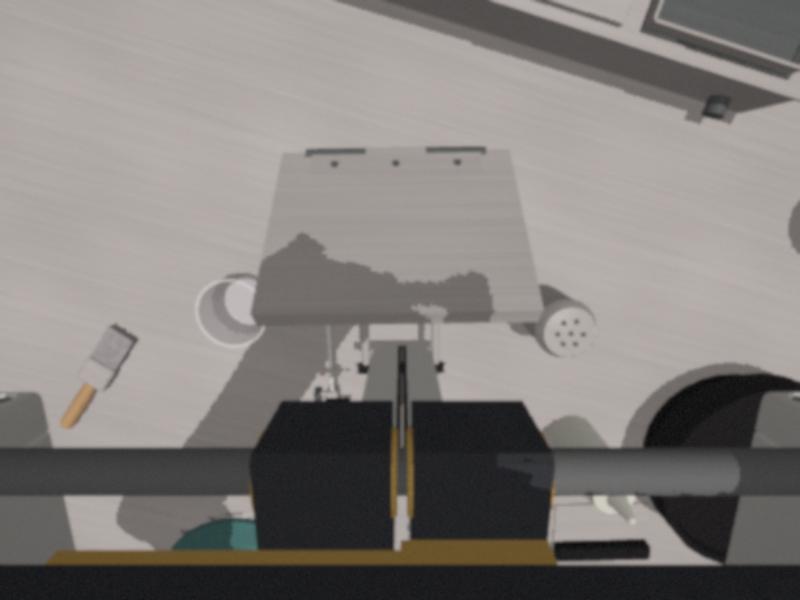

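The wrist view shows the lid's front corners at (255,317) and (542,317), against a prediction of (258,316) and (547,316), so the pose is good. Next I work out the lid arc.

Run:
```python
from h import *
for a in list(np.arange(.9,-.01,-.05))+[0]:
    c=lid(a,.145,0); print(round(a,2),((c[0]+.008+.03)*1000).round(0),((.4193-c[2])*1000).round(0))
```

```text
0.9 23.0 97.0
0.85 17.0 102.0
0.8 12.0 106.0
0.75 7.0 112.0
0.7 2.0 117.0
0.65 -3.0 122.0
0.6 -7.0 128.0
0.55 -12.0 134.0
0.5 -15.0 140.0
0.45 -19.0 147.0
0.4 -22.0 153.0
0.35 -25.0 160.0
0.3 -27.0 167.0
0.25 -30.0 174.0
0.2 -31.0 181.0
0.15 -33.0 188.0
0.1 -34.0 195.0
0.05 -35.0 202.0
-0.0 -35.0 209.0
0 -35.0 209.0
```

```bash
python3 -m handwheel '[[0,10,3,30,0,0,0],[0,20,3,60,0,0,0],[0,23,3,85,0,0,0],[0,23,3,92,0,0,0],[0,23,3,97,0,0,0],[0,17,3,102,0,0,0],[0,12,3,106,0,0,0],[0,7,3,112,0,0,0],[0,2,3,117,0,0,0],[0,-3,3,122,0,0,0],[0,-7,3,128,0,0,0]]'; python3 -m handwheel '[[0,-5,0,6,0,0,0],[0,-8,0,12,0,0,0],[0,-12,0,19,0,0,0],[0,-15,0,25,0,0,0],[0,-18,0,32,0,0,0],[0,-20,0,39,0,0,0],[0,-23,0,46,0,0,0],[0,-24,0,53,0,0,0],[0,-26,0,60,0,0,0],[0,-27,0,67,0,0,0]]'
python3 - <<'E'
from h import *
goto(-.065,0,.21)
E
```

```text
time: 3.25
ee_pos: [0.6135, -0.1046, 0.2923]
tcp_rot: [0.0, 0.991, 0.137, 0.0]
wrist_force: [-0.0, -0.1, 1.7]
gripper_width: 0.009
gripper_force: 0.7
time: 4.25
ee_pos: [0.5878, -0.1117, 0.2249]
tcp_rot: [0.0, 0.991, 0.137, 0.0]
wrist_force: [1.4, 0.3, 0.9]
gripper_width: 0.003
gripper_force: 0.5
(array([-1.2, -2.7, 14.9]), array([ 0., -0., -0.])) [ 0.586 -0.109  0.21 ] [1.4 0.3 0.9]
```

Contact and motion match expectations. Press the last 15 mm and a little more.

```bash
python3 -m handwheel '[[0,-1,0,5,0,0,0],[0,-1,0,10,0,0,0],[0,-1,0,13,0,0,0],[0,-1,0,15,0,0,0],[0,-1,0,17,0,0,0],[0,-1,0,19,0,0,0],[0,-1,0,19,0,0,0],[0,-1,0,19,0,0,0],[0,-1,0,19,0,0,0]]'
```

```text
time: 5.15
ee_pos: [0.5872, -0.1121, 0.2101]
tcp_rot: [-0.001, 0.991, 0.137, 0.001]
wrist_force: [-24.3, 7.8, 55.2]
gripper_width: 0.008
gripper_force: 28.1
```

```bash
python3 -m handwheel '[[0,0,0,-10,0,0,0],[0,10,0,-40,0,0,0],[0,20,0,-80,0,0,0],[0,30,0,-120,0,0,0],[0,30,0,-120,0,0,0],[0,30,0,-120,0,0,0]]'
python3 - <<'E'
from h import *
from plant import r,capture,camera_model
import cv2
m=camera_model("wrist"); im=capture("wrist"); p=np.load("p.npy")
P=[proj(m,D(p,np.array(X))) for X in([-.165,.055,.1],[-.165,-.055,.1],[-.165-p[4],.062,.1],[-.086,.095,.21],[-.086,-.095,.21])]
print(np.round(P,1)); x,y=(np.mean(P[:3],axis=0)-[80,60]).astype(int); y=min(y,264); print(x,y)
np.savez("w2.npz",im=im,x=x,y=y,R=m["R"],t=m["t"])
c=im[y:y+120,x:x+160,::-1]
cv2.imwrite("pics/w2.png",cv2.resize(c,(800,600),interpolation=cv2.INTER_CUBIC))
E
```

```text
time: 5.75
ee_pos: [0.6162, -0.1039, 0.3269]
tcp_rot: [0.0, 0.99, 0.138, 0.001]
wrist_force: [0.3, 0.4, -0.1]
gripper_width: 0.007
gripper_force: 0.0
[[221.5 255.8]
 [291.1 255.9]
 [217.8 276.9]
 [172.  236.1]
 [340.  236.3]]
163 202
```

View pics/w2.png

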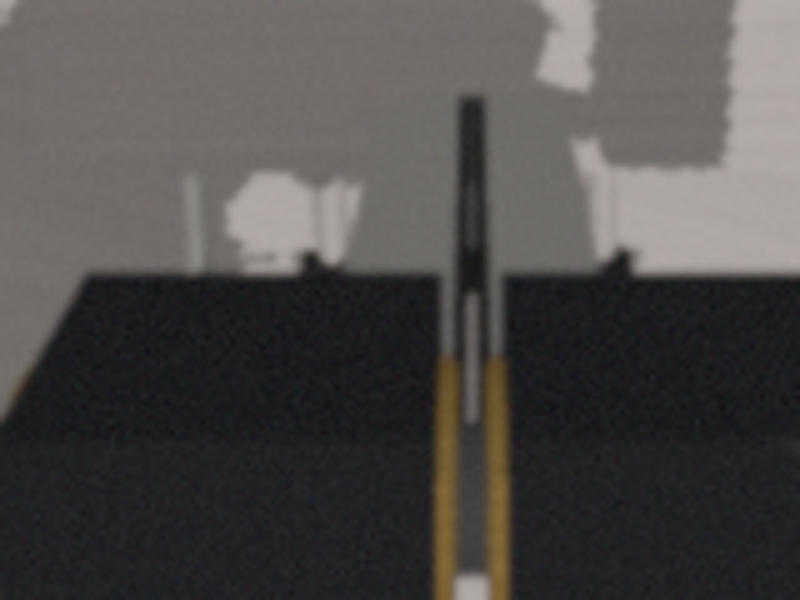

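The bar ends sit at (303,260) and (632,262), centred where predicted; the finger blocks hide the pointer. I'll hook from above, behind the bar and between the rods.

```bash
python3 -c "
from h import *
goto(-.138,0,.25);goto(-.138,0,.082)"
```

```text
(array([-103. ,   -2.6,   76. ]), array([-0.,  0., -0.])) [ 0.516 -0.129  0.25 ] [-0.3 -0.2  0.1]
(array([-103. ,   -2.6,  244. ]), array([-0.,  0., -0.])) [ 0.516 -0.129  0.082] [-0.3 -0.2  0.1]
```

```bash
python3 -m handwheel '[[0,-35,-1,0,0,0,0],[0,-70,-2,20,0,0,0],[0,-103,-3,50,0,0,0],[0,-103,-3,76,0,0,0],[0,-103,-3,100,0,0,0],[0,-103,-3,120,0,0,0],[0,-103,-3,135,0,0,0],[0,-103,-3,150,0,0,0],[0,-103,-3,165,0,0,0],[0,-103,-3,180,0,0,0],[0,-103,-3,190,0,0,0],[0,-103,-3,190,0,0,0]]'
```

```text
time: 7.0
ee_pos: [0.5153, -0.129, 0.1352]
tcp_rot: [-0.0, 0.991, 0.137, -0.001]
wrist_force: [-0.6, -0.8, -0.2]
gripper_width: 0.008
gripper_force: 0.0
```

```bash
python3 -m handwheel '[[0,0,0,10,0,0,0],[0,0,0,20,0,0,0],[0,0,0,30,0,0,0],[0,0,0,40,0,0,0],[0,0,0,48,0,0,0],[0,0,0,54,0,0,0],[0,0,0,54,0,0,0]]'
python3 - <<'E'
from plant import r,capture
import cv2,numpy as np
a=capture("scene")[120:240,150:310,::-1]; b=capture("side")[138:258,220:380,::-1]
cv2.imwrite("pics/h1.png",np.vstack([cv2.resize(q,(400,300),interpolation=cv2.INTER_CUBIC) for q in(a,b)]))
E
```

```text
time: 7.7
ee_pos: [0.5155, -0.129, 0.0817]
tcp_rot: [-0.0, 0.991, 0.137, -0.001]
wrist_force: [-0.2, -0.6, 0.6]
gripper_width: 0.004
gripper_force: 0.0
```

View pics/h1.png

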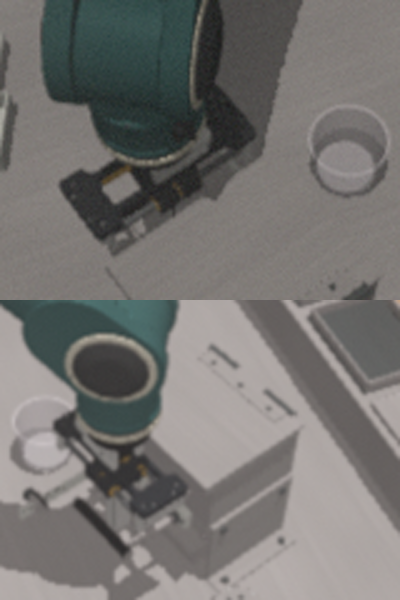

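The fingers are behind the bar, the lid is shut, and the side view shows both the bar and the pointer. I'll pull slowly.

```bash
python3 -m handwheel '[[0,-4,0,0,0,0,0],[0,-8,0,0,0,0,0],[0,-11,0,0,0,0,0],[0,-14,0,0,0,0,0],[0,-17,0,0,0,0,0],[0,-20,0,0,0,0,0],[0,-20,0,0,0,0,0],[0,-20,0,0,0,0,0]]';python3 -m handwheel '[[0,-3,0,0,0,0,0],[0,-6,0,0,0,0,0],[0,-9,0,0,0,0,0],[0,-12,0,0,0,0,0],[0,-15,0,0,0,0,0],[0,-18,0,0,0,0,0],[0,-21,0,0,0,0,0],[0,-21,0,0,0,0,0],[0,-21,0,0,0,0,0]]'
python3 - <<'E'
from plant import r,capture
from h import *
import cv2
goto(-.15,0,.082)
c=capture("side"); np.save("s1.npy",c); b=c[188:248,220:300,::-1]
cv2.imwrite("pics/s1.png",cv2.convertScaleAbs(cv2.resize(b,(800,600),interpolation=cv2.INTER_CUBIC),alpha=1.5))
E
```

```text
time: 8.6
ee_pos: [0.4973, -0.1344, 0.0828]
tcp_rot: [0.0, 0.99, 0.138, 0.001]
wrist_force: [5.9, 0.5, -3.3]
gripper_width: 0.004
gripper_force: 2.7
time: 9.5
ee_pos: [0.4776, -0.1402, 0.0829]
tcp_rot: [0.0, 0.99, 0.138, 0.001]
wrist_force: [9.5, 0.7, -5.1]
gripper_width: 0.005
gripper_force: 4.3
(array([27.6, -0. ,  1. ]), array([ 0.1, -0.1, -0. ])) [ 0.504 -0.133  0.082] [ 9.5  0.7 -5.1]
```

View pics/s1.png

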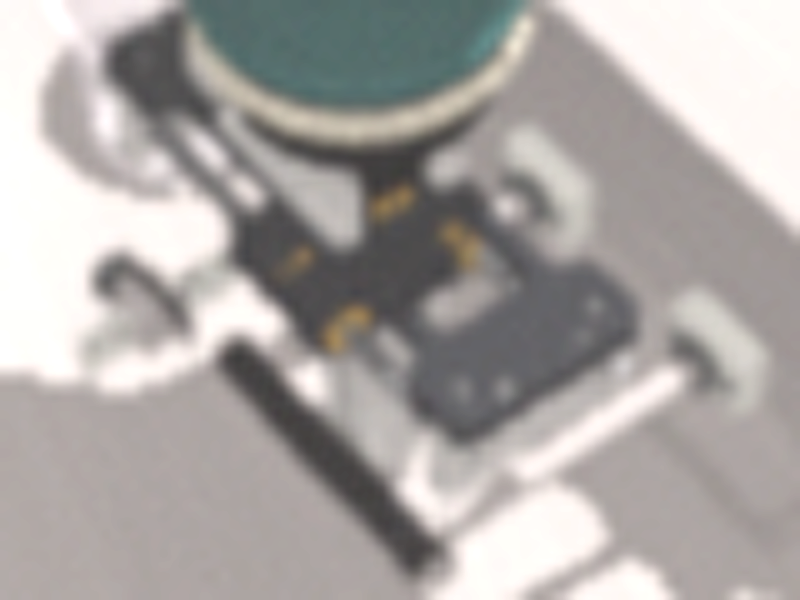

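In the crop the bar axis runs from (235,355) to (423,560), and the pointer's finger ends at about (185,320).

Run:
```python
from h import *
from plant import camera_model
m=camera_model("side");p=np.load("p.npy")
for n,u,v in(("barL",235,355),("barR",423,560),("tip",185,320),("thumb",110,270)):
    q=(np.array([u,v])+.5)/10-.5+[220,188]
    s=least_squares(lambda a:proj(m,D(p,np.array([a[0],a[1],.1])))-q,[-.2,0]).x; print(n,(s*1000).round(1))
```

```text
barL [-194.9   47.8]
barR [-194.9  -49.1]
tip [-199.4   68.5]
thumb [-206.8   99.4]
```

```bash
python3 -m handwheel '[[0,-2,0,0,0,0,0],[0,-4,0,0,0,0,0],[0,-6,0,0,0,0,0],[0,-6,0,0,0,0,0],[0,-6,0,0,0,0,0]]'
python3 - <<'E'
from plant import r,capture,camera_model
from h import *
import cv2
goto(-.15,0,.082)
p=np.load("p.npy"); c=capture("side")[:,:,::-1].copy(); np.save("s2.npy",c)
S=cv2.imread("pics/scene0.png"); s0=cv2.imread("pics/side0.png")
out=[]
for n,im,x,y,w,h in(("scene",S,215,158,40,30),("side",s0,223,207,40,30),("side",c,223,207,40,30),("scene",S,215,158,40,30)):
    a=cv2.convertScaleAbs(cv2.resize(im[y:y+h,x:x+w],(400,300),interpolation=cv2.INTER_CUBIC),alpha=1.4)
    if len(out)!=2:
        for X,col in (([-.202,.062,.1],(0,0,255)),([-.202,.092,.1],(0,0,255)),([-.23,.085,.1],(255,0,0)),([-.17,.085,.1],(255,0,0)),([-.202,.085,.112],(0,200,0)),([-.165,.055,.1],(255,0,255))):
            if len(out)==3: break
            q=(proj(camera_model(n),D(p,np.array(X)))-[x,y]+.5)*10-.5
            cv2.circle(a,tuple(int(t) for t in q),3,col,1)
    out.append(a)
cv2.imwrite("pics/z.png",np.vstack([np.hstack(out[:2]),np.hstack(out[2:])]))
E
```

```text
time: 10.05
ee_pos: [0.472, -0.1418, 0.0829]
tcp_rot: [0.001, 0.99, 0.138, 0.001]
wrist_force: [10.1, -0.1, -5.8]
gripper_width: 0.006
gripper_force: 4.7
(array([33.5, -0.1,  1. ]), array([ 0.1, -0.2, -0. ])) [ 0.504 -0.133  0.082] [10.1 -0.1 -5.8]
```

View pics/z.png

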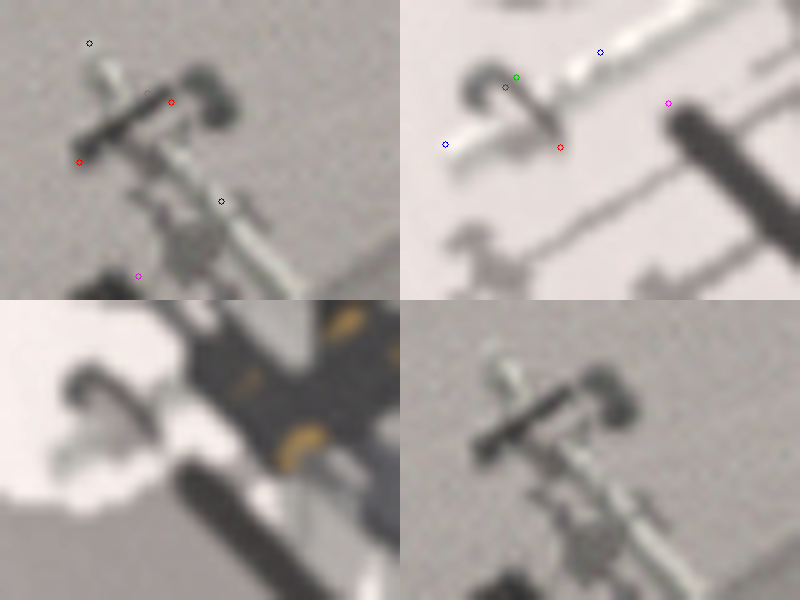

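In the lower-left panel the bar's axis, extended from (190,172), passes within about 2 mm of the finger tip at (152,137). I'll triangulate the tip as a check: scene (80,155), side (155,137).

Run:
```python
from h import *
from plant import camera_model
p=np.load("p.npy"); M={n:camera_model(n) for n in("scene","side")}
ob=[("scene",80,155,215,158),("side",155,137,223,207)]
f=lambda X:np.concatenate([proj(M[n],D(p,np.array(X)))-((np.array([u,v])+.5)/10-.5+[x,y]) for n,u,v,x,y in ob])
for fn,x0 in((f,[-.2,.062,.1]),):
    s=least_squares(fn,x0); print("3D",(s.x*1000).round(1),s.fun.round(2))
s=least_squares(lambda a:f([a[0],.062,.1]),[-.2]);print("x only",s.x,s.fun.round(2))
s=least_squares(lambda a:f([a[0],a[1],.1]),[-.2,.06]);print("xy",s.x,s.fun.round(2))
# bar axis by dark-pixel centroid line in current side image
c=np.load("s2.npy").astype(float).sum(2)
for yb in np.arange(-.05,.0,.01):
    xs=np.arange(-.222,-.18,.0005); v=[]
    for x in xs:
        q=proj(M["side"],D(p,np.array([x,yb,.1]))); i,j=np.floor(q).astype(int); a,b=q-[i,j]
        v.append(c[j,i]*(1-a)*(1-b)+c[j,i+1]*a*(1-b)+c[j+1,i]*(1-a)*b+c[j+1,i+1]*a*b)
    w=np.clip(np.min(v)+90-np.array(v),0,None); print(round(yb,3),round((w*xs).sum()/w.sum()*1000,1))
```

```text
3D [-202.2   63.1  103.6] [ 0.09 -0.19  0.2   0.15]
x only [-0.20273861] [-0.25  0.56  0.33  1.14]
xy [-0.20271791  0.06428355] [ 0.46  0.1  -0.08  0.68]
-0.05 -201.8
-0.04 -200.8
-0.03 -201.6
-0.02 -200.4
-0.01 -200.6
```

Tip at about -202.4 and bar at about -201: move 1.5 mm more and hold.

```bash
python3 -m handwheel '[[0,-1,0,0,0,0,0],[0,-1.5,0,0,0,0,0],[0,-1.5,0,0,0,0,0],[0,-1.5,0,0,0,0,0],[0,-1.5,0,0,0,0,0],[0,-1.5,0,0,0,0,0],[0,-1.5,0,0,0,0,0],[0,-1.5,0,0,0,0,0],[0,-1.5,0,0,0,0,0],[0,-1.5,0,0,0,0,0],[0,-1.5,0,0,0,0,0]]' && python3 -c "
from plant import job
print(job.close_job())"
```

```text
time: 11.2
ee_pos: [0.4707, -0.1422, 0.083]
tcp_rot: [0.001, 0.99, 0.138, 0.001]
wrist_force: [10.2, 0.7, -6.7]
gripper_width: 0.0
gripper_force: 4.8
the job is handed in; nothing more can be done
None
```

I shut the lid with the gate still home, then hooked the bar and drew it level with the pointer tip (within about 1 mm by my camera measurements). The job was handed in with the fingers still holding it at about 10 N along the pull; no verdict came back.

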